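# Change the drum on a spindle sander

### The arm

A 6-joint arm with a two-finger parallel gripper is mounted at the origin on the work surface. World frame = base frame: x ahead of the robot, y to its left, z up, the work surface at z = 0. Lengths are in m, angles in degrees, forces in N, time in s.
With the tool pointing down it reaches from about 0.325 to 0.875 m from the base axis. Payload 4.4 kg.
Tool frame: the origin (TCP) lies midway between the tips of the shut fingers; the grasp point (between the pads) lies 19 mm behind it; z points along the fingers, y is the line along which they close (so a half turn about z gives the same grasp; the last joint's range is limited). The gripper opens to 85 mm and grips with 20 to 120 N. Pads are 22 mm wide; open, the fingers measure 114 mm over their backs; the gripper's body (76 mm by 85 mm) begins 54 mm behind the grasp point. The pads swing forward as they close: fully open they stand 13 mm farther back than shut.
Start: joints at [56.465, 11.837, 88.321, -0, 79.842, -8.623], TCP at [0.242, 0.521, 0.231] pointing down, gripper open.
Joint ranges: [-156.59, 156.59], [-49.26, 127.26], [12.9, 141.05], [-63.56, 243.56], [4.71, 150.69], [-161.64, 161.64]. Speed limits (degrees/s): [159.86, 159.86, 180, 180, 180, 180].

### API

Orientations are given as a 3x3 rotation matrix whose columns are the frame's x, y, z axes.
In Python, from plant import monitor, cams, workorder, trace, landmark_of gives the robot as it stands. The module is installed in compiled form; this text tells all that it offers.
- The arm moves only by the shell command python3 -m handwheel 'ROWS' [OPENING] [FORCE]. ROWS is JSON, a list of rows, each an object of numbers: "dx", "dy", "dz": the shift along the tool's x, y, z in cm; "rx", "ry", "rz": the turn, a rotation vector about the tool's x, y, z in rad. In form: [{"dx": .., "dy": .., "dz": .., "rx": .., "ry": .., "rz": ..}, ...]. A call has exactly 5 rows; each row shifts and turns the commanded pose from where the row before left it, along the tool's axes as they then stand; what a row does not reach is not made up. A row lasts 1/8 s, in which the tool goes at most 62.5 mm and 10.7 degrees, less where a joint would pass 70% of its speed; a pose out of reach is approached as far as the arm can. A call is refused whole if a number of a shift passes 6.25 or a number of a turn 0.188, either way. A call with a gripper value outside its range is refused whole. OPENING is the opening, from 0 (shut) to 1 (fully open), set as the call begins (- or left out, the last holds). The fingers move at their own pace and stop on an object; FORCE is the grip in N (left out, the last holds). Time passes only in rows, so rows that do not move let the fingers close, or fill a call up. It gives the time, the measured TCP pose, the force, the opening and the grip force at its end, in the units of the state.
- monitor.get_state(): the state, without advancing time (a new reading comes with each control period).
- cams.capture(name): name is "scene" or "side" or "wrist"; returns a dict with "color" (384x512x3 uint8, red, green, blue), "depth" (384x512 float32, m along the optical axis (not along the pixel's ray), 0 where there is no reading), "vertical_fov" (degrees; the focal length in pixels is half the picture's height over the tangent of half this angle, whatever the lens; pixels are square), "cx", "cy" (the principal point, pixels), "R" (3x3) and "t" (3): a world point X has camera coordinates R X + t; the wrist camera has in their place "mount" (4x4, takes a point from camera to tool coordinates, whose origin is the TCP and whose axes are the flange's). Camera axes: x right, y down, z forward; pixel columns grow to the right and rows downward; lengths in m; the calibration is good to about 2 mm. A picture is of the moment at which its call begins: read the wrist's pose just before it.
- workorder.job_done(): hands the job in; it is judged then, once.
Trained networks look in the newest picture that a camera, given by its name, has taken for a name from the list of things; names that differ only in an ending like _2 or _b are one class to them, and where a whole thing is asked for, a point or a joint stands for the part that bears it (a point fixed in the world has none). Each returns a list of dicts, best first, with "conf" (0 to 1); they miss things now and then, are a little off and sometimes report something else, mostly with a low value. They report only what shows in the picture. A call takes as long as a camera call. They do not tell look-alikes from the thing itself.
- trace(target, camera): "mask" (384x512 bool, what is visible of it) and "rect" ([left, top, width, height] in pixels, round what is visible of it).
- landmark_of(target, camera): "uv" ([column, row] in pixels: a listed point, or the origin of a listed thing).
The state is a dict: "time": time; "qpos": joint angles; "joint_velocities": joint speeds; "joint_torque": joint torques, N m; "tcp_pos": TCP position; "tool_rot": TCP orientation; "force": force on the tool from outside, world axes, zero at the start; "torque": the same for the moment, N m; "gripper_width": finger opening in m; "gripper_force": force on a finger pad.
Only numpy, scipy, OpenCV 4.12 (cv2) and the standard library are available. Lean on these libraries where they do the work, as an engineer would, in place of code of your own. Each camera call takes 0.05 s, during which the arm holds its last target. There are 200 camera calls.

### The job

First pull the black cap off the sander's upright spindle and stand it on the bench, then lift the worn drum off and put it in the small waste box. Next slide the new drum from the crate onto the spindle, fully home, put every spacer ring there is in the crate on top of it, and finish by putting the black cap back over the spindle's end so that it sits flat on the last ring. Leave the wooden offcuts in the crate and don't disturb the mug, glue bottle and wrench.

Things in the scene. Friction and masses are not known exactly. Their poses are not given: they have to be found in the camera images.
- sander: spindle sander deck, fixed: aluminium plate 180 x 180 x 12 mm with an upright steel spindle at its centre. Round flange 38 mm diameter on the plate, its top 18 mm above the work surface; spindle 16 mm diameter, ending 108 mm above the work surface, its last 7 mm tapering to 8 mm. Either left or right of the robot's middle. Origin: centre of the plate's underside, z up
- seat (a point): point on the spindle's axis at the top of the flange, where a drum's underside rests (18 mm above the work surface; the spindle reaches 90 mm above this point); z up
- crate: open wooden crate, fixed, 296 (x) x 216 (y) x 45 mm high, walls and floor 8 mm thick; holds the new drum, the rings and two offcuts in mixed places. On the other side of the robot's middle from the sander. Origin: centre of its underside, z up
- waste_box: open grey plastic box, fixed, 130 x 130 x 60 mm high, walls and floor 5 mm thick, in the robot's middle, between sander and crate; the bench nearer the robot than this box is free. Origin: centre of its underside, z up
- worn_drum: worn sanding drum, a tube 40 mm outside diameter, 21 mm bore, 60 mm long, 0.15 kg, standing on the seat of the spindle at the start, under the cap; slides freely. Origin: centre of its lower end, z along its axis
- new_drum: new sanding drum, a tube 46 mm outside diameter, 21 mm bore, 50 mm long, about 0.15 kg, brown, standing upright in the crate. Origin: centre of its lower end, z up along its axis
- ring0: steel spacer ring, one of three that look the same (one to three are present; an absent one reads None): 48 mm outside diameter, 21 mm bore, 10 mm thick, 0.08 kg, lying flat in the crate. Origin: centre of its underside, z up along its axis
- ring1: steel spacer ring, one of three that look the same (one to three are present; an absent one reads None): 48 mm outside diameter, 21 mm bore, 10 mm thick, 0.08 kg, lying flat in the crate. Origin: centre of its underside, z up along its axis
- ring2: steel spacer ring, one of three that look the same (one to three are present; an absent one reads None): 48 mm outside diameter, 21 mm bore, 10 mm thick, 0.08 kg, lying flat in the crate. Origin: centre of its underside, z up along its axis
- cap: black push-on cap, 40 mm diameter, 42 mm high, with a 21 mm bore 34 mm deep open at its underside, about 0.1 kg, at the start over the spindle's end, resting on the worn drum, closed end up. It slides freely on the spindle. Origin: centre of its lower, open end, z up
- dowel: solid round wooden offcut, 40 mm diameter, 45 mm high, no bore, standing in the crate; stays in the crate. Origin: centre of its underside
- block: wooden offcut block 40 x 40 x 30 mm in the crate; stays in the crate. Origin: centre of its underside
- mug: white mug, 80 mm wide, 90 mm high, bystander on the bench. Origin: centre of its underside
- glue: white glue bottle, 60 mm diameter, 170 mm high, bystander. Origin: centre of its underside
- wrench: steel wrench, 150 mm long, lying on the bench, bystander. Origin: its underside, x along its length
Mind the look-alikes: they are no part of the job. Leave any green or pink look-alike of the dowel alone.

How it is judged:
By the outcome, as a careful person would: the job done as asked, in the order asked, and still so for the second after the job is handed in, with the robot touching nothing.
Of ring0, ring1, ring2 only 1 to 3 are there at a start; the rules pass over those that are not, and their reading is None.
At some moment in a run one of cap, new_drum may be knocked a few centimetres aside while the robot is not near it.
It also fails if it takes over 210 s, if anything falls off the work surface, if the arm or the gripper's body presses on something with over 40 N, if the wrist force passes 120 N, or if a joint passes its speed limit or range.

## Working session

There is one attempt and no reset: what is moved stays moved. The work goes in short steps, Python scripts to look and compute and a shell command to move; the robot and the scene stay as the last step left them, time stands still between calls to the robot, and variables do not carry over. Pictures are saved under pics/ and viewed, at most 14 in all, crops included, and the job is handed in when it is done.

```bash
mkdir -p pics; cat > h.py <<'E'
import numpy as np, cv2
from plant import monitor, cams, workorder, trace, landmark_of
def cap(n):
    s=monitor.get_state(); c=cams.capture(n)
    c['f']=c['color'].shape[0]/2/np.tan(np.radians(c['vertical_fov'])/2)
    if 'mount' in c:
        T=np.eye(4);T[:3,:3]=np.array(s['tool_rot']).reshape(3,3);T[:3,3]=s['tcp_pos'];T=T@np.array(c['mount'])
    else:
        T=np.eye(4);R=np.array(c['R']);T[:3,:3]=R.T;T[:3,3]=-R.T@np.array(c['t'])
    c['T']=T
    return c
def cloud(c):
    d=c['depth'];v,u=np.mgrid[:d.shape[0],:d.shape[1]]
    P=np.stack([(u-c['cx'])/c['f']*d,(v-c['cy'])/c['f']*d,d],-1)
    W=P@c['T'][:3,:3].T+c['T'][:3,3]; W[d<=0]=np.nan
    return W
def ray(c,uv,z):
    r=c['T'][:3,:3]@np.array([(uv[0]-c['cx'])/c['f'],(uv[1]-c['cy'])/c['f'],1]);o=c['T'][:3,3]
    return o+r*(z-o[2])/r[2]
def save(c,n,box=None,k=1):
    im=c['color'][:,:,::-1]
    if box: im=im[box[1]:box[3],box[0]:box[2]]
    cv2.imwrite('pics/'+n,cv2.resize(im,None,fx=k,fy=k,interpolation=cv2.INTER_CUBIC))
E
python3 - <<'E'
from h import *
s=monitor.get_state();print({k:np.round(v,3).tolist() for k,v in s.items()})
cs={n:cap(n) for n in('scene','side')}
im=[]
for n,c in cs.items():
    save(c,n+'0.png',k=1.5);W=cloud(c);print(n,c['T'].round(3).tolist(),c['f'])
    for t in['sander','crate','waste_box','worn_drum','new_drum','ring0','cap','dowel','block','mug','glue','wrench']:
        for m in trace(t,n):
            if m['conf']>.3:
                p=W[m['mask']];p=p[~np.isnan(p[:,0])]
                if len(p): print(t,round(m['conf'],2),m['rect'],np.median(p,0).round(3),np.percentile(p,2,0).round(3),np.percentile(p,98,0).round(3))
    print('seat',[(l['conf'],l['uv'],ray(c,l['uv'],.018).round(3)) for l in landmark_of('seat',n)])
E
```

```text
{'time': 0.0, 'qpos': [56.466, 11.883, 88.409, -0.002, 79.842, -8.622], 'joint_velocities': [-0.024, 0.058, 0.032, 0.051, 0.039, 0.045], 'joint_torque': [-0.001, -38.302, -29.16, -0.0, 0.01, -0.0], 'tcp_pos': [0.242, 0.521, 0.23], 'tool_rot': [[-0.907, 0.421, -0.001], [0.421, 0.907, -0.002], [0.0, -0.002, -1.0]], 'force': [0.517, 0.477, 0.111], 'torque': [-0.039, -0.006, -0.009], 'gripper_force': 0.0, 'gripper_width': 0.086}
scene [[-0.731, 0.536, -0.422, 0.993], [0.683, 0.578, -0.447, 0.481], [0.005, -0.615, -0.789, 0.826], [0.0, 0.0, 0.0, 1.0]] 358.3069359064537
sander 0.67 [169.8, 127.3, 79.4, 54.6] [ 0.541 -0.208  0.01 ] [ 0.429 -0.31   0.002] [ 0.617 -0.132  0.014]
crate 0.84 [246.0, 186.7, 142.1, 124.1] [0.555 0.242 0.008] [0.398 0.129 0.003] [0.696 0.351 0.045]
waste_box 0.85 [195.4, 169.4, 67.5, 63.3] [ 0.624 -0.011  0.018] [ 0.566 -0.068  0.   ] [0.693 0.06  0.059]
worn_drum 0.58 [343.7, 224.7, 19.1, 20.5] [0.471 0.298 0.036] [0.447 0.277 0.013] [0.484 0.316 0.039]
worn_drum 0.51 [201.1, 137.4, 12.0, 12.7] [ 0.533 -0.214  0.051] [ 0.515 -0.229  0.026] [ 0.541 -0.209  0.074]

[... 2595 characters left out ...]
.257 0.01 ] [0.561 0.338 0.057]
dowel 0.41 [207.8, 148.6, 8.6, 13.1] [0.572 0.406 0.036] [0.556 0.393 0.011] [0.592 0.433 0.048]
dowel 0.33 [213.6, 249.3, 98.0, 62.9] [ 0.502 -0.256  0.013] [ 0.424 -0.33   0.006] [ 0.611 -0.154  0.016]
block 0.61 [183.5, 171.5, 10.8, 14.3] [0.458 0.28  0.034] [0.438 0.27  0.013] [0.478 0.31  0.041]
mug 0.55 [272.2, 160.4, 26.7, 35.3] [0.749 0.135 0.06 ] [0.716 0.119 0.005] [0.793 0.202 0.091]
glue 0.84 [322.6, 195.4, 31.3, 62.4] [ 0.752 -0.205  0.084] [ 0.734 -0.217  0.005] [ 0.781 -0.177  0.171]
wrench 0.77 [290.9, 205.8, 40.2, 12.1] [0.794 0.007 0.007] [ 0.729 -0.007 -0.002] [0.853 0.032 0.011]
seat [(0.82, [257.2, 276.0], array([ 0.512, -0.238,  0.018]))]
```

View pics/scene0.png

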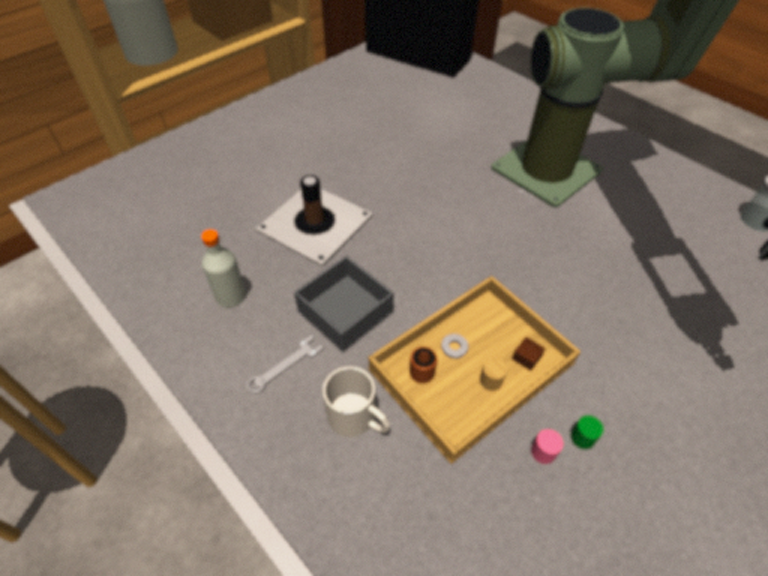

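View pics/side0.png

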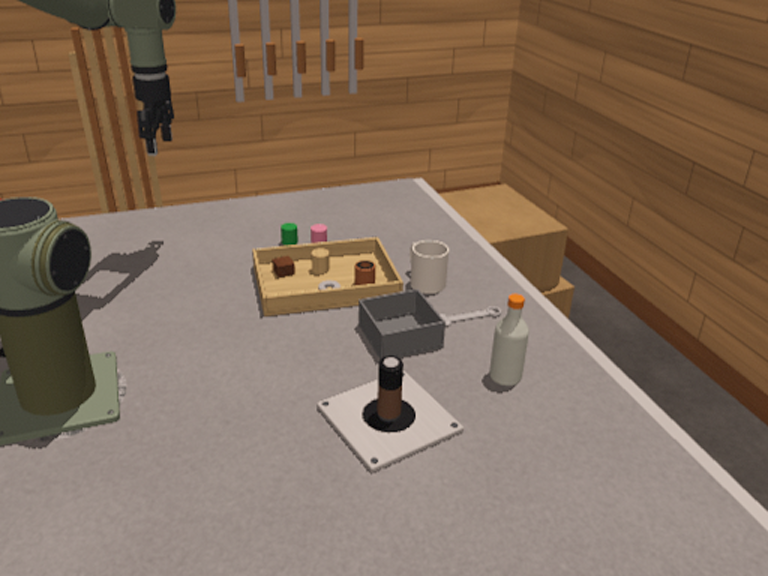

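The scene view shows the sander on the right (cap at about 207,123 native), the waste box in the middle, and the crate with drum (282,245), one visible ring (303,230), dowel (329,249) and block (353,235). The pink (365,297) and green (391,288) look-alikes stand outside the crate. The side view agrees. I'll look from above the crate with the wrist camera.

```bash
python3 -m handwheel '[{"dz":-2,"rz":0.187},{"dz":-2,"rz":0.187},{"dz":-2,"rz":0.187},{"dz":-2,"rz":0.187},{"dz":-2,"rz":0.187}]' 1 40
python3 -m handwheel '[{"dz":-1,"rz":0.187},{"rz":0.014},{"dx":-4,"dy":4},{"dx":-4,"dy":4},{"dx":-4,"dy":4}]'
python3 -m handwheel '[{"dx":-4,"dy":4},{"dx":-4,"dy":4},{"dx":-4,"dy":3},{"dx":-4},{"dx":-4}]'
python3 -m handwheel '[{},{},{},{},{}]'
python3 - <<'E'
from h import *
s=monitor.get_state();print(s['time'],np.round(s['tcp_pos'],4),np.round(s['tool_rot'],3).tolist(),np.round(s['qpos'],1))
c=cap('wrist');print(np.round(c['mount'],3).tolist(),c['f']);save(c,'w1.png',k=1.5);W=cloud(c)
for t in['crate','new_drum','ring0','cap','dowel','block']:
    for m in trace(t,'wrist'):
        if m['conf']>.3:
            p=W[m['mask']];p=p[~np.isnan(p[:,0])];zt=np.percentile(p[:,2],90);q=p[p[:,2]>zt-.006]
            print(t,round(m['conf'],2),m['rect'],'top z',zt.round(4),'mid',((q.max(0)+q.min(0))/2)[:2].round(4),(np.ptp(q,0))[:2].round(3))
E
```

```text
1.4 [0.2422 0.5215 0.2313] [[-0.907, 0.421, -0.0], [0.421, 0.907, -0.0], [0.0, -0.0, -1.0]] [56.5 11.8 88.3  0.  79.8 -8.6]
[[-0.0, -0.946, -0.324, 0.084], [1.0, -0.0, 0.0, 0.0], [-0.0, -0.324, 0.946, -0.143], [0.0, 0.0, 0.0, 1.0]] 298.2280083164554
crate 0.72 [77.9, 304.9, 147.4, 79.0] top z 0.0443 mid [0.4269 0.25  ] [0.059 0.216]
dowel 0.97 [271.9, 323.9, 32.5, 26.1] top z 0.0444 mid [0.3719 0.485 ] [0.273 0.104]
block 0.9 [167.2, 336.1, 36.5, 31.5] top z 0.0385 mid [0.3435 0.3999] [0.254 0.22 ]validation failed for argument at $[0]...
validation failed for argument at $[0]...
validation failed for argument at $[0]...
validation failed for argument at $[0]...
```

View pics/w1.png

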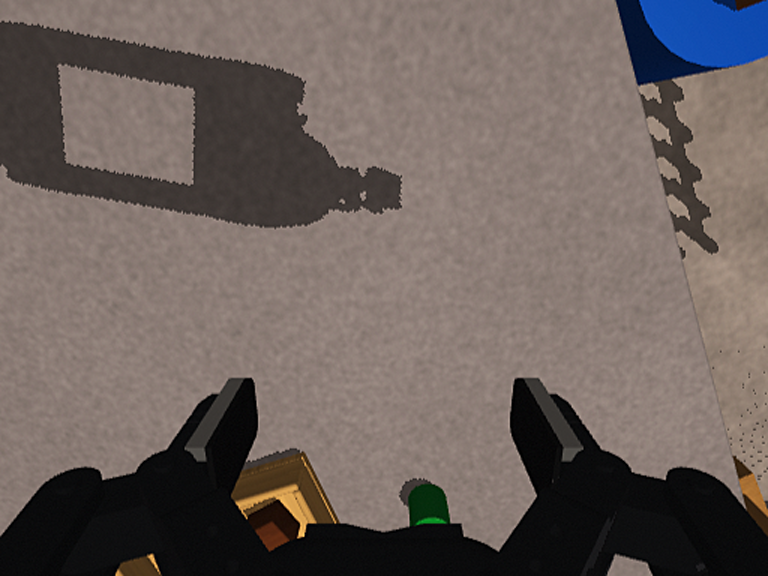

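Nothing moved: each row needs all six keys. The picture shows only bench, with the crate corner at the bottom (290,480) and the green look-alike (425,510). The camera sits on the tool's +x side.

```bash

python3 -m handwheel '[{"dx":0,"dy":0,"dz":-2,"rx":0,"ry":0,"rz":0.186},{"dx":0,"dy":0,"dz":-2,"rx":0,"ry":0,"rz":0.186},{"dx":0,"dy":0,"dz":-2,"rx":0,"ry":0,"rz":0.186},{"dx":0,"dy":0,"dz":-2,"rx":0,"ry":0,"rz":0.186},{"dx":0,"dy":0,"dz":-2,"rx":0,"ry":0,"rz":0.186}]' 1 40
python3 -m handwheel '[{"dx":0,"dy":0,"dz":-1,"rx":0,"ry":0,"rz":0.186},{"dx":0,"dy":0,"dz":-1,"rx":0,"ry":0,"rz":0.02},{"dx":-4,"dy":4,"dz":0,"rx":0,"ry":0,"rz":0},{"dx":-4,"dy":4,"dz":0,"rx":0,"ry":0,"rz":0},{"dx":-4,"dy":4,"dz":0,"rx":0,"ry":0,"rz":0}]'
python3 -m handwheel '[{"dx":-4,"dy":4,"dz":0,"rx":0,"ry":0,"rz":0},{"dx":-4,"dy":4,"dz":0,"rx":0,"ry":0,"rz":0},{"dx":-5,"dy":4,"dz":0,"rx":0,"ry":0,"rz":0},{"dx":-5,"dy":3,"dz":0,"rx":0,"ry":0,"rz":0},{"dx":-5,"dy":0,"dz":0,"rx":0,"ry":0,"rz":0}]'
python3 -m handwheel '[{"dx":-5,"dy":0,"dz":0,"rx":0,"ry":0,"rz":0},{"dx":0,"dy":0,"dz":0,"rx":0,"ry":0,"rz":0},{"dx":0,"dy":0,"dz":0,"rx":0,"ry":0,"rz":0},{"dx":0,"dy":0,"dz":0,"rx":0,"ry":0,"rz":0},{"dx":0,"dy":0,"dz":0,"rx":0,"ry":0,"rz":0}]'
cat > look.py <<'E'
from h import *
import sys
s=monitor.get_state();print(s['time'],np.round(s['tcp_pos'],4),np.round(s['tool_rot'],3).tolist(),np.round(s['qpos'],1))
c=cap('wrist');save(c,sys.argv[1],k=1.5);W=cloud(c)
for t in sys.argv[2:]:
    for m in trace(t,'wrist'):
        if m['conf']>.3:
            p=W[m['mask']];p=p[~np.isnan(p[:,0])];zt=np.percentile(p[:,2],90);q=p[abs(p[:,2]-zt)<.005]
            lo,hi=np.percentile(q,1,0),np.percentile(q,99,0);
            (x,y),r=cv2.minEnclosingCircle(q[:,:2].astype(np.float32)*1000)
            print(t,round(m['conf'],2),np.round(m['rect']),'topz',zt.round(4),'mid',((hi+lo)/2)[:2].round(4),(hi-lo)[:2].round(3),'circ',round(x,1),round(y,1),round(r,1))
E
python3 look.py w2.png crate new_drum ring0 cap dowel block
```

```text
time: 2.38
tcp_pos: [0.2422, 0.5215, 0.3319]
tool_rot: [[-0.198, 0.98, 0.0], [0.98, 0.198, -0.0], [-0.0, 0.0, -1.0]]
force: [-0.6, 0.2, 0.6]
gripper_width: 0.085
gripper_force: 0.0
time: 3.0
tcp_pos: [0.363, 0.4003, 0.3512]
tool_rot: [[-0.004, 1.0, 0.0], [1.0, 0.004, -0.0], [-0.0, 0.0, -1.0]]
force: [1.4, 0.9, -0.6]
gripper_width: 0.0858
gripper_force: 0.0
time: 3.62
tcp_pos: [0.5127, 0.1704, 0.3506]
tool_rot: [[-0.001, 1.0, -0.001], [1.0, 0.001, -0.0], [-0.0, -0.001, -1.0]]
force: [-0.5, 0.3, 0.0]
gripper_width: 0.0854
gripper_force: 0.0
time: 4.25
tcp_pos: [0.5111, 0.1239, 0.3513]
tool_rot: [[-0.002, 1.0, -0.0], [1.0, 0.002, 0.0], [0.0, -0.0, -1.0]]
force: [-0.0, 0.5, -0.8]
gripper_width: 0.0855
gripper_force: 0.0
4.25 [0.5111 0.1239 0.3513] [[-0.002, 1.0, -0.0], [1.0, 0.002, 0.0], [0.0, -0.0, -1.0]] [ 4.2  1.9 85.3  0.  92.7  4. ]
crate 0.75 [168.   1. 232. 152.] topz 0.0418 mid [0.541  0.2199] [0.306 0.198] circ 541.1 231.1 178.6
crate 0.55 [308.  90.  39.  34.] topz 0.0595 mid [0.6166 0.1882] [0.043 0.043] circ 616.7 188.0 22.8
new_drum 0.66 [311.  90.  38.  33.] topz 0.0595 mid [0.6167 0.1882] [0.043 0.043] circ 616.8 188.1 23.0
new_drum 0.53 [251. 343.  22.  12.] topz 0.1005 mid [ 0.5171 -0.2139] [0.026 0.007] circ 517.1 -216.7 13.8
ring0 0.66 [261.  89.  29.  30.] topz 0.0193 mid [0.537  0.1915] [0.043 0.045] circ 537.9 191.5 23.8
cap 0.79 [251. 344.  23.  12.] topz 0.1002 mid [ 0.5171 -0.2139] [0.026 0.007] circ 517.1 -216.7 13.8
dowel 0.66 [264.  17.  31.  35.] topz 0.0545 mid [0.5423 0.28  ] [0.037 0.037] circ 542.5 280.0 19.8
block 0.8 [204.   9.  38.  36.] topz 0.0395 mid [0.4607 0.2937] [0.04  0.041] circ 460.8 293.2 26.7
```

View pics/w2.png

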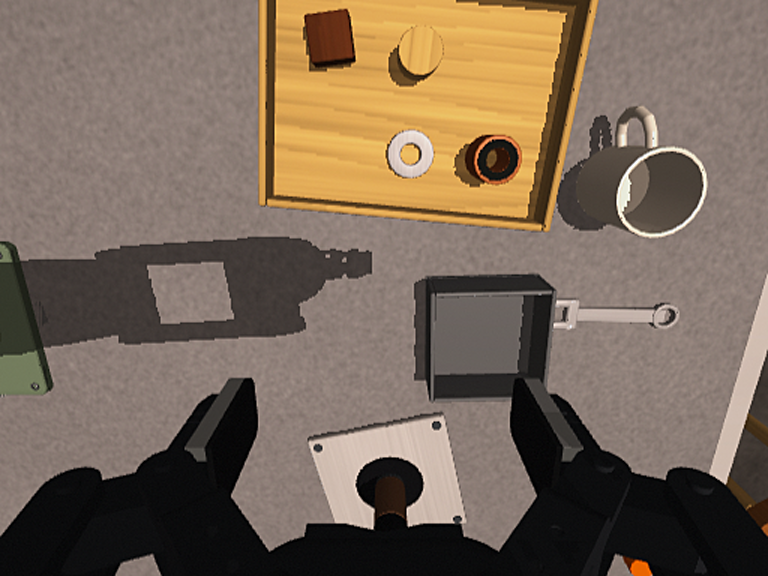

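From above, the crate holds the block (330,37), dowel (421,50), one ring (410,153) and the new drum (494,160), so there is exactly one ring. Next I look at the sander.

```bash

python3 -m handwheel '[{"dx":-6,"dy":0,"dz":0,"rx":0,"ry":0,"rz":0},{"dx":-6,"dy":0,"dz":0,"rx":0,"ry":0,"rz":0},{"dx":-6,"dy":0,"dz":0,"rx":0,"ry":0,"rz":0},{"dx":-6,"dy":0,"dz":0,"rx":0,"ry":0,"rz":0},{"dx":-6,"dy":0,"dz":0,"rx":0,"ry":0,"rz":0}]'
python3 -m handwheel '[{"dx":-6,"dy":0,"dz":0,"rx":0,"ry":0,"rz":0},{"dx":-6,"dy":0,"dz":0,"rx":0,"ry":0,"rz":0},{"dx":-2,"dy":0,"dz":0,"rx":0,"ry":0,"rz":0},{"dx":0,"dy":0,"dz":0,"rx":0,"ry":0,"rz":0},{"dx":0,"dy":0,"dz":0,"rx":0,"ry":0,"rz":0}]'
python3 look.py w3.png cap sander waste_box
python3 - <<'E'
from h import *
c=cap('wrist')
for t in('seat','cap'): print(t,[(l['conf'],l['uv'],ray(c,l['uv'],z).round(4)) for z in(.018,.078) for l in landmark_of(t,'wrist')])
E
```

```text
time: 5.22
tcp_pos: [0.5111, -0.1792, 0.3515]
tool_rot: [[-0.0, 1.0, 0.001], [1.0, 0.0, -0.0], [-0.0, 0.001, -1.0]]
force: [0.5, 0.6, -0.3]
gripper_width: 0.0852
gripper_force: 0.0
time: 5.85
tcp_pos: [0.5115, -0.3157, 0.3514]
tool_rot: [[-0.001, 1.0, 0.0], [1.0, 0.001, 0.001], [0.001, 0.0, -1.0]]
force: [0.1, 0.2, -0.6]
gripper_width: 0.0853
gripper_force: 0.0
5.85 [ 0.5115 -0.3157  0.3514] [[-0.001, 1.0, 0.0], [1.0, 0.001, 0.001], [0.001, 0.0, -1.0]] [-40.   11.5  74.8   0.   93.8 -40. ]
cap 0.59 [248.  75.  30.  37.] topz 0.1216 mid [ 0.5196 -0.2316] [0.036 0.036] circ 519.8 -231.6 19.4
sander 0.93 [191.  15. 135. 146.] topz 0.0136 mid [ 0.5186 -0.2303] [0.19 0.19] circ 518.2 -231.7 122.9
seat [(0.66, [260.6, 90.6], array([ 0.5187, -0.2309,  0.018 ])), (0.66, [260.6, 90.6], array([ 0.5177, -0.231 ,  0.078 ]))]
cap [(0.86, [263.7, 91.6], array([ 0.5234, -0.2323,  0.018 ])), (0.86, [263.7, 91.6], array([ 0.5218, -0.2322,  0.078 ]))]
```

View pics/w3.png

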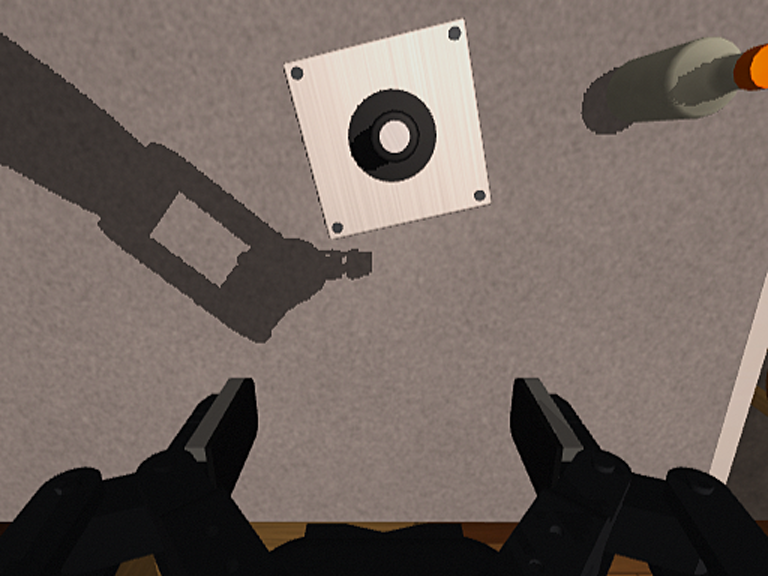

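The cap sits centred on the spindle at pixel (394,136). The axis is at about (0.519, -0.2315).

```bash

python3 -m handwheel '[{"dx":4.2,"dy":0.4,"dz":0,"rx":0,"ry":0,"rz":0},{"dx":4.2,"dy":0.4,"dz":0,"rx":0,"ry":0,"rz":0},{"dx":0,"dy":0,"dz":5,"rx":0,"ry":0,"rz":0},{"dx":0,"dy":0,"dz":5,"rx":0,"ry":0,"rz":0},{"dx":0,"dy":0,"dz":5,"rx":0,"ry":0,"rz":0}]'
python3 -m handwheel '[{"dx":0,"dy":0,"dz":4,"rx":0,"ry":0,"rz":0},{"dx":0,"dy":0,"dz":4,"rx":0,"ry":0,"rz":0},{"dx":0,"dy":0,"dz":3.6,"rx":0,"ry":0,"rz":0},{"dx":0,"dy":0,"dz":0,"rx":0,"ry":0,"rz":0},{"dx":0,"dy":0,"dz":0,"rx":0,"ry":0,"rz":0}]'
python3 -m handwheel '[{"dx":0,"dy":0,"dz":0,"rx":0,"ry":0,"rz":0},{"dx":0,"dy":0,"dz":0,"rx":0,"ry":0,"rz":0},{"dx":0,"dy":0,"dz":0,"rx":0,"ry":0,"rz":0},{"dx":0,"dy":0,"dz":0,"rx":0,"ry":0,"rz":0},{"dx":0,"dy":0,"dz":0,"rx":0,"ry":0,"rz":0}]' 0.3 40
python3 -m handwheel '[{"dx":0,"dy":0,"dz":0,"rx":0,"ry":0,"rz":0},{"dx":0,"dy":0,"dz":0,"rx":0,"ry":0,"rz":0},{"dx":0,"dy":0,"dz":0,"rx":0,"ry":0,"rz":0},{"dx":0,"dy":0,"dz":0,"rx":0,"ry":0,"rz":0},{"dx":0,"dy":0,"dz":0,"rx":0,"ry":0,"rz":0}]'
```

```text
time: 6.92
tcp_pos: [0.5194, -0.2331, 0.2002]
tool_rot: [[-0.0, 1.0, 0.001], [1.0, 0.0, -0.001], [-0.001, 0.001, -1.0]]
force: [0.4, -0.7, 0.3]
gripper_width: 0.0852
gripper_force: 0.0
time: 7.55
tcp_pos: [0.5203, -0.2339, 0.0867]
tool_rot: [[-0.0, 1.0, 0.002], [1.0, 0.0, -0.001], [-0.001, 0.002, -1.0]]
force: [0.1, -0.1, 0.2]
gripper_width: 0.0854
gripper_force: 0.0
time: 8.18
tcp_pos: [0.5201, -0.2339, 0.0868]
tool_rot: [[-0.0, 1.0, 0.002], [1.0, 0.0, -0.001], [-0.001, 0.002, -1.0]]
force: [-0.5, 0.7, 5.9]
gripper_width: 0.0387
gripper_force: 40.8
time: 8.8
tcp_pos: [0.5201, -0.2339, 0.0868]
tool_rot: [[-0.0, 1.0, 0.002], [1.0, 0.0, -0.001], [-0.001, 0.002, -1.0]]
force: [-0.6, 0.5, 5.9]
gripper_width: 0.039
gripper_force: 40.8
```

```bash

python3 -m handwheel '[{"dx":0,"dy":0,"dz":-2,"rx":0,"ry":0,"rz":0},{"dx":0,"dy":0,"dz":-3,"rx":0,"ry":0,"rz":0},{"dx":0,"dy":0,"dz":-4,"rx":0,"ry":0,"rz":0},{"dx":2,"dy":-1,"dz":0,"rx":0,"ry":0,"rz":0},{"dx":5,"dy":-2,"dz":0,"rx":0,"ry":0,"rz":0}]'
python3 -m handwheel '[{"dx":5,"dy":-2,"dz":0,"rx":0,"ry":0,"rz":0},{"dx":5,"dy":-2,"dz":0,"rx":0,"ry":0,"rz":0},{"dx":4,"dy":-2,"dz":0,"rx":0,"ry":0,"rz":0},{"dx":2.4,"dy":0,"dz":0,"rx":0,"ry":0,"rz":0},{"dx":0,"dy":0,"dz":5,"rx":0,"ry":0,"rz":0}]'
python3 -m handwheel '[{"dx":0,"dy":0,"dz":5,"rx":0,"ry":0,"rz":0},{"dx":0,"dy":0,"dz":4,"rx":0,"ry":0,"rz":0},{"dx":0,"dy":0,"dz":2,"rx":0,"ry":0,"rz":0},{"dx":0,"dy":0,"dz":0.5,"rx":0,"ry":0,"rz":0},{"dx":0,"dy":0,"dz":0,"rx":0,"ry":0,"rz":0}]'
```

```text
time: 9.43
tcp_pos: [0.4899, -0.1643, 0.1761]
tool_rot: [[0.003, 1.0, 0.002], [1.0, -0.003, -0.001], [-0.001, 0.002, -1.0]]
force: [0.0, 1.3, -0.7]
gripper_width: 0.0392
gripper_force: 40.7
time: 10.05
tcp_pos: [0.4333, 0.0015, 0.1285]
tool_rot: [[-0.003, 1.0, 0.012], [1.0, 0.003, -0.002], [-0.002, 0.012, -1.0]]
force: [0.9, -0.1, -1.1]
gripper_width: 0.0391
gripper_force: 40.7
time: 10.68
tcp_pos: [0.4295, 0.0007, 0.0105]
tool_rot: [[-0.0, 1.0, 0.0], [1.0, 0.0, -0.0], [-0.0, 0.0, -1.0]]
force: [0.2, 0.3, 0.5]
gripper_width: 0.0395
gripper_force: 40.7
```

```bash

python3 -m handwheel '[{"dx":0,"dy":0,"dz":0.1,"rx":0,"ry":0,"rz":0},{"dx":0,"dy":0,"dz":0,"rx":0,"ry":0,"rz":0},{"dx":0,"dy":0,"dz":0,"rx":0,"ry":0,"rz":0},{"dx":0,"dy":0,"dz":0,"rx":0,"ry":0,"rz":0},{"dx":0,"dy":0,"dz":0,"rx":0,"ry":0,"rz":0}]'
python3 -m handwheel '[{"dx":0,"dy":0,"dz":0,"rx":0,"ry":0,"rz":0},{"dx":0,"dy":0,"dz":0,"rx":0,"ry":0,"rz":0},{"dx":0,"dy":0,"dz":0,"rx":0,"ry":0,"rz":0},{"dx":0,"dy":0,"dz":-2,"rx":0,"ry":0,"rz":0},{"dx":0,"dy":0,"dz":-4,"rx":0,"ry":0,"rz":0}]' 1
python3 -m handwheel '[{"dx":0,"dy":0,"dz":-6,"rx":0,"ry":0,"rz":0},{"dx":-6,"dy":0,"dz":-6,"rx":0,"ry":0,"rz":0},{"dx":-6,"dy":2,"dz":-2,"rx":0,"ry":0,"rz":0},{"dx":-6,"dy":3,"dz":0,"rx":0,"ry":0,"rz":0},{"dx":0,"dy":0,"dz":0,"rx":0,"ry":0,"rz":0}]'
python3 look.py w4.png cap worn_drum
```

```text
time: 11.3
tcp_pos: [0.4293, 0.0007, 0.0093]
tool_rot: [[-0.0, 1.0, 0.0], [1.0, 0.0, -0.0], [-0.0, 0.0, -1.0]]
force: [-0.5, -0.2, -0.2]
gripper_width: 0.0387
gripper_force: 40.7
time: 11.92
tcp_pos: [0.4273, 0.001, 0.0684]
tool_rot: [[0.0, 1.0, -0.005], [1.0, -0.0, 0.001], [0.001, -0.005, -1.0]]
force: [0.6, 0.7, 0.7]
gripper_width: 0.0855
gripper_force: 0.0
time: 12.55
tcp_pos: [0.4776, -0.1598, 0.1928]
tool_rot: [[0.005, 1.0, 0.002], [1.0, -0.005, -0.002], [-0.002, 0.002, -1.0]]
force: [-1.4, 0.6, -0.2]
gripper_width: 0.085
gripper_force: 0.0
12.55 [ 0.4776 -0.1598  0.1928] [[0.005, 1.0, 0.002], [1.0, -0.005, -0.002], [-0.002, 0.002, -1.0]] [-28.3   5.1 100.7  -0.   74.  -28.1]
cap 0.85 [178.   0.  50.  28.] topz 0.0431 mid [ 0.429  -0.0092] [0.034 0.014] circ 428.6 -1.8 18.9
worn_drum 0.82 [278. 217.  39.  58.] topz 0.0789 mid [ 0.5181 -0.229 ] [0.036 0.035] circ 518.8 -230.1 19.5
```

View pics/w4.png

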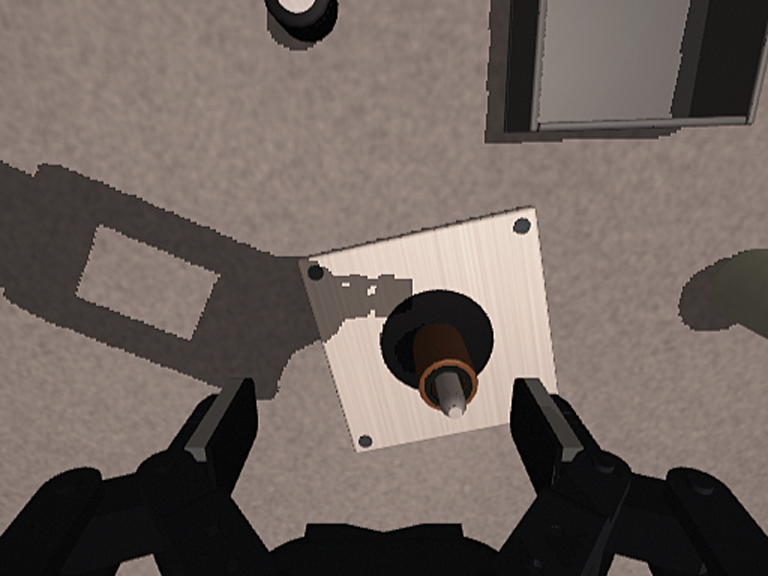

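The cap stands upright on the bench (300,10). The worn drum is alone on the spindle (448,385). I'll grip the drum next.

```bash

python3 -m handwheel '[{"dx":-3.5,"dy":2,"dz":0,"rx":0,"ry":0,"rz":0},{"dx":-3.6,"dy":2.1,"dz":0,"rx":0,"ry":0,"rz":0},{"dx":0,"dy":0,"dz":4,"rx":0,"ry":0,"rz":0},{"dx":0,"dy":0,"dz":2,"rx":0,"ry":0,"rz":0},{"dx":0,"dy":0,"dz":0,"rx":0,"ry":0,"rz":0}]'
python3 -m handwheel '[{"dx":0,"dy":0,"dz":4,"rx":0,"ry":0,"rz":0},{"dx":0,"dy":0,"dz":3,"rx":0,"ry":0,"rz":0},{"dx":0,"dy":0,"dz":1.5,"rx":0,"ry":0,"rz":0},{"dx":0,"dy":0,"dz":0,"rx":0,"ry":0,"rz":0},{"dx":0,"dy":0,"dz":0,"rx":0,"ry":0,"rz":0}]'
python3 -m handwheel '[{"dx":0,"dy":0,"dz":0,"rx":0,"ry":0,"rz":0},{"dx":0,"dy":0,"dz":0,"rx":0,"ry":0,"rz":0},{"dx":0,"dy":0,"dz":0,"rx":0,"ry":0,"rz":0},{"dx":0,"dy":0,"dz":0,"rx":0,"ry":0,"rz":0},{"dx":0,"dy":0,"dz":0,"rx":0,"ry":0,"rz":0}]' 0.3 40
```

```text
time: 13.32
tcp_pos: [0.515, -0.2243, 0.1299]
tool_rot: [[-0.002, 1.0, -0.005], [1.0, 0.002, 0.003], [0.003, -0.005, -1.0]]
force: [-0.2, 0.4, 0.3]
gripper_width: 0.0853
gripper_force: 0.0
time: 13.95
tcp_pos: [0.5183, -0.2275, 0.049]
tool_rot: [[-0.0, 1.0, 0.003], [1.0, 0.0, -0.002], [-0.002, 0.003, -1.0]]
force: [-0.1, 0.1, 0.2]
gripper_width: 0.0854
gripper_force: 0.0
time: 14.58
tcp_pos: [0.5178, -0.2274, 0.0484]
tool_rot: [[-0.0, 1.0, 0.001], [1.0, 0.0, -0.001], [-0.001, 0.001, -1.0]]
force: [1.1, 0.9, 5.1]
gripper_width: 0.0389
gripper_force: 40.0
```

```bash

python3 -m handwheel '[{"dx":0,"dy":0,"dz":-2,"rx":0,"ry":0,"rz":0},{"dx":0,"dy":0,"dz":-4,"rx":0,"ry":0,"rz":0},{"dx":0,"dy":0,"dz":-4,"rx":0,"ry":0,"rz":0},{"dx":0,"dy":0,"dz":-4,"rx":0,"ry":0,"rz":0},{"dx":0,"dy":0,"dz":0,"rx":0,"ry":0,"rz":0}]'
python3 -m handwheel '[{"dx":4,"dy":2,"dz":0,"rx":0,"ry":0,"rz":0},{"dx":5,"dy":2.5,"dz":0,"rx":0,"ry":0,"rz":0},{"dx":5,"dy":2.5,"dz":0,"rx":0,"ry":0,"rz":0},{"dx":5,"dy":2.5,"dz":0,"rx":0,"ry":0,"rz":0},{"dx":3.3,"dy":1.4,"dz":0,"rx":0,"ry":0,"rz":0}]'
python3 -m handwheel '[{"dx":0,"dy":0,"dz":3,"rx":0,"ry":0,"rz":0},{"dx":0,"dy":0,"dz":4,"rx":0,"ry":0,"rz":0},{"dx":0,"dy":0,"dz":4,"rx":0,"ry":0,"rz":0},{"dx":0,"dy":0,"dz":2.3,"rx":0,"ry":0,"rz":0},{"dx":0,"dy":0,"dz":0,"rx":0,"ry":0,"rz":0}]'
```

```text
time: 15.2
tcp_pos: [0.5192, -0.2283, 0.1909]
tool_rot: [[-0.0, 1.0, 0.006], [1.0, 0.0, -0.004], [-0.004, 0.006, -1.0]]
force: [0.1, -0.0, -1.4]
gripper_width: 0.0392
gripper_force: 44.2
time: 15.82
tcp_pos: [0.6252, -0.0012, 0.1842]
tool_rot: [[-0.002, 1.0, -0.004], [1.0, 0.002, 0.001], [0.001, -0.004, -1.0]]
force: [0.1, 0.1, -1.4]
gripper_width: 0.039
gripper_force: 44.2
time: 16.45
tcp_pos: [0.6216, -0.0033, 0.0491]
tool_rot: [[-0.0, 1.0, -0.01], [1.0, 0.0, 0.001], [0.001, -0.01, -1.0]]
force: [0.2, 0.3, -1.8]
gripper_width: 0.0391
gripper_force: 44.2
```

```bash

python3 -m handwheel '[{"dx":0,"dy":0,"dz":1,"rx":0,"ry":0,"rz":0},{"dx":0,"dy":0,"dz":0,"rx":0,"ry":0,"rz":0},{"dx":0,"dy":0,"dz":0,"rx":0,"ry":0,"rz":0},{"dx":0,"dy":0,"dz":0,"rx":0,"ry":0,"rz":0},{"dx":0,"dy":0,"dz":0,"rx":0,"ry":0,"rz":0}]'
python3 -m handwheel '[{"dx":0,"dy":0,"dz":0,"rx":0,"ry":0,"rz":0},{"dx":0,"dy":0,"dz":0,"rx":0,"ry":0,"rz":0},{"dx":0,"dy":0,"dz":0,"rx":0,"ry":0,"rz":0},{"dx":0,"dy":0,"dz":-2,"rx":0,"ry":0,"rz":0},{"dx":0,"dy":0,"dz":-5,"rx":0,"ry":0,"rz":0}]' 0.65
python3 -m handwheel '[{"dx":0,"dy":0,"dz":-6,"rx":0,"ry":0,"rz":0},{"dx":0,"dy":0,"dz":-6,"rx":0,"ry":0,"rz":0},{"dx":4,"dy":-2,"dz":0,"rx":0,"ry":0,"rz":0},{"dx":3.3,"dy":-2,"dz":0,"rx":0,"ry":0,"rz":0},{"dx":0,"dy":0,"dz":0,"rx":0,"ry":0,"rz":0}]' 0.75
python3 look.py w5.png new_drum ring0 worn_drum waste_box
```

```text
time: 17.08
tcp_pos: [0.6264, -0.004, 0.0449]
tool_rot: [[-0.0, 1.0, 0.001], [1.0, 0.0, -0.0], [-0.0, 0.001, -1.0]]
force: [0.4, -0.4, -0.8]
gripper_width: 0.0393
gripper_force: 44.2
time: 17.7
tcp_pos: [0.6237, -0.0036, 0.113]
tool_rot: [[0.0, 1.0, -0.006], [1.0, -0.0, 0.001], [0.001, -0.006, -1.0]]
force: [1.2, 0.5, -0.1]
gripper_width: 0.0555
gripper_force: 0.0
time: 18.32
tcp_pos: [0.5851, 0.0713, 0.2363]
tool_rot: [[-0.003, 1.0, 0.002], [1.0, 0.003, 0.0], [0.0, 0.002, -1.0]]
force: [0.4, 0.0, -0.1]
gripper_width: 0.0641
gripper_force: 0.0
18.325 [0.5851 0.0713 0.2363] [[-0.003, 1.0, 0.002], [1.0, 0.003, 0.0], [0.0, 0.002, -1.0]] [-1.5 13.3 86.   0.  80.6 -1.7]
new_drum 0.56 [264.  32.  46.  50.] topz 0.0595 mid [0.6168 0.1878] [0.042 0.043] circ 617.0 187.9 22.8
ring0 0.74 [234. 172. 117. 111.] topz 0.0595 mid [ 0.6246 -0.0059] [0.129 0.131] circ 625.0 -4.7 89.4
ring0 0.61 [194.  33.  42.  48.] topz 0.0192 mid [0.5378 0.1916] [0.044 0.044] circ 537.8 191.5 23.7
worn_drum 0.71 [273. 204.  33.  48.] topz 0.0659 mid [ 0.6253 -0.0072] [0.037 0.038] circ 625.5 -7.2 19.8
waste_box 0.79 [237. 170. 111. 112.] topz 0.0594 mid [ 0.6245 -0.0062] [0.129 0.131] circ 625.0 -4.7 89.4
waste_box 0.69 [180. 288.  92.  70.] topz 0.0134 mid [ 0.5406 -0.1841] [0.129 0.111] circ 542.3 -190.7 80.1
waste_box 0.39 [ 58.   0. 306. 128.] topz 0.0438 mid [0.5377 0.179 ] [0.299 0.117] circ 536.9 192.0 159.2
```

View pics/w5.png

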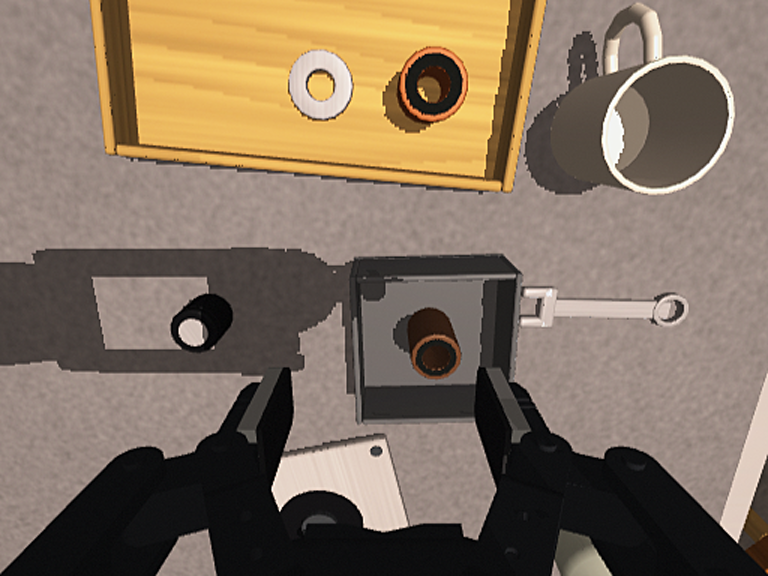

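The worn drum stands in the waste box (435,345), and the cap stands on the bench (200,325). The new drum is at (433,88) and the ring at (320,85). Now the new drum.

```bash

python3 -m handwheel '[{"dx":5.5,"dy":1.5,"dz":0,"rx":0,"ry":0,"rz":0},{"dx":5.5,"dy":1.5,"dz":0,"rx":0,"ry":0,"rz":0},{"dx":0.6,"dy":0.1,"dz":5,"rx":0,"ry":0,"rz":0},{"dx":0,"dy":0,"dz":5,"rx":0,"ry":0,"rz":0},{"dx":0,"dy":0,"dz":2,"rx":0,"ry":0,"rz":0}]'
python3 -m handwheel '[{"dx":0,"dy":0,"dz":0,"rx":0,"ry":0,"rz":0},{"dx":0,"dy":0,"dz":0,"rx":0,"ry":0,"rz":0},{"dx":0,"dy":0,"dz":0,"rx":0,"ry":0,"rz":0},{"dx":0,"dy":0,"dz":0,"rx":0,"ry":0,"rz":0},{"dx":0,"dy":0,"dz":0,"rx":0,"ry":0,"rz":0}]'
```

```text
time: 19.2
tcp_pos: [0.6148, 0.184, 0.11]
tool_rot: [[0.001, 1.0, -0.007], [1.0, -0.001, -0.001], [-0.001, -0.007, -1.0]]
force: [-0.2, 0.2, -1.2]
gripper_width: 0.0642
gripper_force: 0.0
time: 19.82
tcp_pos: [0.6174, 0.1851, 0.1152]
tool_rot: [[0.0, 1.0, 0.001], [1.0, -0.0, 0.0], [0.0, 0.001, -1.0]]
force: [-0.0, 0.4, -0.5]
gripper_width: 0.0642
gripper_force: 0.0
```

```bash

python3 -m handwheel '[{"dx":0.3,"dy":0,"dz":2,"rx":0,"ry":0,"rz":0},{"dx":0,"dy":0,"dz":3,"rx":0,"ry":0,"rz":0},{"dx":0,"dy":0,"dz":2,"rx":0,"ry":0,"rz":0},{"dx":0,"dy":0,"dz":1.3,"rx":0,"ry":0,"rz":0},{"dx":0,"dy":0,"dz":0,"rx":0,"ry":0,"rz":0}]' 0.7
python3 -m handwheel '[{"dx":0,"dy":0,"dz":0,"rx":0,"ry":0,"rz":0},{"dx":0,"dy":0,"dz":0,"rx":0,"ry":0,"rz":0},{"dx":0,"dy":0,"dz":0,"rx":0,"ry":0,"rz":0},{"dx":0,"dy":0,"dz":0,"rx":0,"ry":0,"rz":0},{"dx":0,"dy":0,"dz":0,"rx":0,"ry":0,"rz":0}]' 0.35 40
python3 -m handwheel '[{"dx":0,"dy":0,"dz":-1,"rx":0,"ry":0,"rz":0},{"dx":0,"dy":0,"dz":-3,"rx":0,"ry":0,"rz":0},{"dx":0,"dy":0,"dz":-5,"rx":0,"ry":0,"rz":0},{"dx":0,"dy":0,"dz":-6,"rx":0,"ry":0,"rz":0},{"dx":0,"dy":0,"dz":-2,"rx":0,"ry":0,"rz":0}]'
```

```text
time: 20.45
tcp_pos: [0.6159, 0.1879, 0.0296]
tool_rot: [[0.0, 1.0, -0.003], [1.0, -0.0, -0.0], [-0.0, -0.003, -1.0]]
force: [-0.1, -0.3, 0.1]
gripper_width: 0.0598
gripper_force: 0.0
time: 21.08
tcp_pos: [0.6178, 0.1882, 0.0323]
tool_rot: [[0.0, 1.0, 0.002], [1.0, -0.0, 0.0], [0.0, 0.002, -1.0]]
force: [-0.3, 1.1, 3.0]
gripper_width: 0.0441
gripper_force: 41.5
time: 21.7
tcp_pos: [0.6195, 0.1885, 0.2068]
tool_rot: [[-0.0, 1.0, 0.008], [1.0, 0.0, 0.001], [0.001, 0.008, -1.0]]
force: [0.8, -0.5, -1.9]
gripper_width: 0.044
gripper_force: 41.4
```

```bash

python3 -m handwheel '[{"dx":-5,"dy":-2,"dz":-1,"rx":0,"ry":0,"rz":0},{"dx":-5.5,"dy":-2,"dz":0,"rx":0,"ry":0,"rz":0},{"dx":-5.5,"dy":-2,"dz":0,"rx":0,"ry":0,"rz":0},{"dx":-5.5,"dy":-2,"dz":0,"rx":0,"ry":0,"rz":0},{"dx":-5.5,"dy":-2,"dz":0,"rx":0,"ry":0,"rz":0}]'
python3 -m handwheel '[{"dx":-6,"dy":0,"dz":0,"rx":0,"ry":0,"rz":0},{"dx":-6,"dy":0,"dz":0,"rx":0,"ry":0,"rz":0},{"dx":-6,"dy":0,"dz":0,"rx":0,"ry":0,"rz":0},{"dx":-6,"dy":0,"dz":0,"rx":0,"ry":0,"rz":0},{"dx":0,"dy":0,"dz":0,"rx":0,"ry":0,"rz":0}]'
python3 - <<'E'
from h import *
s=monitor.get_state();print(s['tcp_pos'],s['joint_velocities'])
c=cap('wrist');save(c,'w6.png',k=1.5);W=cloud(c)
m=(abs(W[...,0]-.519)<.03)&(abs(W[...,1]+.231)<.03)
for lo,hi in((.06,.085),(.085,.1),(.1,.106),(.106,.115)):
    q=W[m&(W[...,2]>lo)&(W[...,2]<hi)];print(lo,len(q),(q.max(0)+q.min(0))/2 if len(q) else'',np.ptp(q,0) if len(q) else '')
t=W[m&(W[...,2]>.1)];print(len(t),t.mean(0),t[:,2].max())
E
```

```text
time: 22.32
tcp_pos: [0.515, -0.0831, 0.2098]
tool_rot: [[-0.0, 1.0, -0.003], [1.0, 0.0, 0.001], [0.001, -0.003, -1.0]]
force: [0.6, -0.7, -0.9]
gripper_width: 0.044
gripper_force: 41.4
time: 22.95
tcp_pos: [0.5154, -0.3258, 0.2094]
tool_rot: [[0.006, 1.0, -0.002], [1.0, -0.006, 0.001], [0.001, -0.002, -1.0]]
force: [-0.1, 0.8, -2.1]
gripper_width: 0.044
gripper_force: 41.5
[ 0.51542358 -0.32583425  0.20941862] [ 3.71208896 -1.91858722  3.06354986  2.65308436  1.82623027  1.01607395]
0.06 3 [ 0.5176309  -0.23814086  0.073696  ] [0.00637397 0.00168005 0.02173028]
0.085 2 [ 0.51256745 -0.2339628   0.09306505] [0.00223042 0.00569766 0.01324103]
0.1 178 [ 0.51893864 -0.23130384  0.10320257] [0.01494222 0.01467904 0.00557334]
0.106 150 [ 0.51886809 -0.23149062  0.10798778] [0.00999552 0.01145795 0.00395522]
328 [ 0.51914974 -0.23131817  0.10540138] 0.10996538773597911
```

View pics/w6.png

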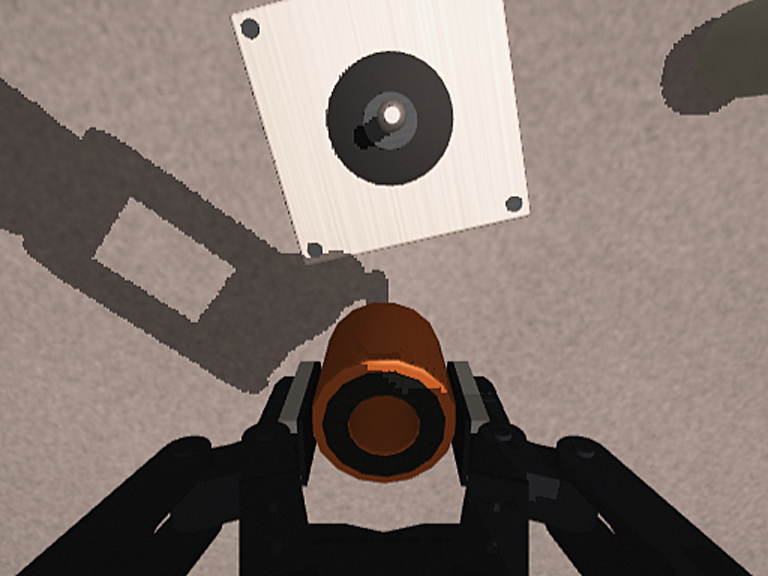

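The spindle is bare (392,115) and the drum hangs upright in the grip (385,400).

```bash

python3 -m handwheel '[{"dx":4.5,"dy":0.2,"dz":0,"rx":0,"ry":0,"rz":0},{"dx":4.5,"dy":0.2,"dz":0,"rx":0,"ry":0,"rz":0},{"dx":0,"dy":0,"dz":0,"rx":0,"ry":0,"rz":0},{"dx":0,"dy":0,"dz":0,"rx":0,"ry":0,"rz":0},{"dx":0,"dy":0,"dz":0,"rx":0,"ry":0,"rz":0}]'
python3 -m handwheel '[{"dx":0,"dy":0,"dz":3,"rx":0,"ry":0,"rz":0},{"dx":0,"dy":0,"dz":2,"rx":0,"ry":0,"rz":0},{"dx":0,"dy":0,"dz":0,"rx":0,"ry":0,"rz":0},{"dx":0,"dy":0,"dz":0,"rx":0,"ry":0,"rz":0},{"dx":0,"dy":0,"dz":0,"rx":0,"ry":0,"rz":0}]'
```

```text
time: 23.62
tcp_pos: [0.5209, -0.2322, 0.2111]
tool_rot: [[0.0, 1.0, -0.0], [1.0, -0.0, -0.0], [-0.0, -0.0, -1.0]]
force: [0.5, 0.6, -1.0]
gripper_width: 0.0439
gripper_force: 41.5
time: 24.25
tcp_pos: [0.5219, -0.2327, 0.1628]
tool_rot: [[0.0, 1.0, 0.002], [1.0, -0.0, -0.001], [-0.001, 0.002, -1.0]]
force: [-0.4, 0.5, -1.4]
gripper_width: 0.0444
gripper_force: 41.5
```

```bash

python3 -m handwheel '[{"dx":0.1,"dy":-0.25,"dz":0,"rx":0,"ry":0,"rz":0},{"dx":0,"dy":0,"dz":1,"rx":0,"ry":0,"rz":0},{"dx":0,"dy":0,"dz":1.5,"rx":0,"ry":0,"rz":0},{"dx":0,"dy":0,"dz":1.5,"rx":0,"ry":0,"rz":0},{"dx":0,"dy":0,"dz":0,"rx":0,"ry":0,"rz":0}]'
python3 -m handwheel '[{"dx":0,"dy":0,"dz":1.5,"rx":0,"ry":0,"rz":0},{"dx":0,"dy":0,"dz":1.5,"rx":0,"ry":0,"rz":0},{"dx":0,"dy":0,"dz":1.5,"rx":0,"ry":0,"rz":0},{"dx":0,"dy":0,"dz":1.5,"rx":0,"ry":0,"rz":0},{"dx":0,"dy":0,"dz":0,"rx":0,"ry":0,"rz":0}]'
```

```text
time: 24.88
tcp_pos: [0.5176, -0.2302, 0.119]
tool_rot: [[0.0, 1.0, -0.003], [1.0, -0.0, 0.002], [0.002, -0.003, -1.0]]
force: [-0.5, -0.9, -1.9]
gripper_width: 0.0442
gripper_force: 41.6
time: 25.5
tcp_pos: [0.5177, -0.2304, 0.0596]
tool_rot: [[0.0, 1.0, -0.002], [1.0, -0.0, 0.002], [0.002, -0.002, -1.0]]
force: [-0.2, -0.2, -1.2]
gripper_width: 0.0443
gripper_force: 41.6
```

```bash

python3 -m handwheel '[{"dx":0,"dy":0,"dz":1,"rx":0,"ry":0,"rz":0},{"dx":0,"dy":0,"dz":0.5,"rx":0,"ry":0,"rz":0},{"dx":0,"dy":0,"dz":0,"rx":0,"ry":0,"rz":0},{"dx":0,"dy":0,"dz":0.15,"rx":0,"ry":0,"rz":0},{"dx":0,"dy":0,"dz":0,"rx":0,"ry":0,"rz":0}]'
python3 -m handwheel '[{"dx":0,"dy":0,"dz":0.1,"rx":0,"ry":0,"rz":0},{"dx":0,"dy":0,"dz":0,"rx":0,"ry":0,"rz":0},{"dx":0,"dy":0,"dz":0.1,"rx":0,"ry":0,"rz":0},{"dx":0,"dy":0,"dz":0,"rx":0,"ry":0,"rz":0},{"dx":0,"dy":0,"dz":0,"rx":0,"ry":0,"rz":0}]'
```

```text
time: 26.12
tcp_pos: [0.5187, -0.231, 0.045]
tool_rot: [[-0.0, 1.0, 0.0], [1.0, 0.0, -0.0], [-0.0, 0.0, -1.0]]
force: [0.2, -0.0, -2.5]
gripper_width: 0.0442
gripper_force: 41.6
time: 26.75
tcp_pos: [0.5186, -0.2309, 0.0428]
tool_rot: [[-0.0, 1.0, -0.0], [1.0, 0.0, -0.0], [-0.0, -0.0, -1.0]]
force: [-0.6, 0.6, -1.6]
gripper_width: 0.0441
gripper_force: 41.6
```

```bash

python3 -m handwheel '[{"dx":0,"dy":0,"dz":0,"rx":0,"ry":0,"rz":0},{"dx":0,"dy":0,"dz":0,"rx":0,"ry":0,"rz":0},{"dx":0,"dy":0,"dz":-2,"rx":0,"ry":0,"rz":0},{"dx":0,"dy":0,"dz":-5,"rx":0,"ry":0,"rz":0},{"dx":0,"dy":0,"dz":-6,"rx":0,"ry":0,"rz":0}]' 0.75
python3 -m handwheel '[{"dx":0,"dy":0,"dz":-5,"rx":0,"ry":0,"rz":0},{"dx":6,"dy":0.5,"dz":0,"rx":0,"ry":0,"rz":0},{"dx":6,"dy":0.5,"dz":0,"rx":0,"ry":0,"rz":0},{"dx":6,"dy":0.5,"dz":0,"rx":0,"ry":0,"rz":0},{"dx":6,"dy":0.5,"dz":0,"rx":0,"ry":0,"rz":0}]'
python3 -m handwheel '[{"dx":6,"dy":0,"dz":0,"rx":0,"ry":0,"rz":0},{"dx":0,"dy":0,"dz":0,"rx":0,"ry":0,"rz":0},{"dx":0,"dy":0,"dz":0,"rx":0,"ry":0,"rz":0},{"dx":0,"dy":0,"dz":0,"rx":0,"ry":0,"rz":0},{"dx":0,"dy":0,"dz":0,"rx":0,"ry":0,"rz":0}]'
python3 look.py w7.png ring0 cap new_drum
python3 - <<'E'
from h import *
for n in('scene','side'):
    c=cap(n);W=cloud(c);print(n)
    for t in('new_drum','cap','worn_drum'):
        for m in trace(t,n):
            p=W[m['mask']];p=p[~np.isnan(p[:,0])]
            if m['conf']>.3 and len(p):print(t,round(m['conf'],2),np.round(m['rect']),np.percentile(p,2,0).round(3),np.percentile(p,98,0).round(3))
save(c,'s7.png',(200,160,312,330),4)
E
```

```text
time: 27.38
tcp_pos: [0.5176, -0.2304, 0.173]
tool_rot: [[0.0, 1.0, -0.003], [1.0, -0.0, 0.002], [0.002, -0.003, -1.0]]
force: [1.6, -0.1, 0.2]
gripper_width: 0.0637
gripper_force: 0.0
time: 28.0
tcp_pos: [0.5387, 0.0108, 0.2234]
tool_rot: [[0.0, 1.0, 0.001], [1.0, -0.0, -0.0], [-0.0, 0.001, -1.0]]
force: [-0.0, -0.2, 0.2]
gripper_width: 0.0638
gripper_force: 0.0
time: 28.62
tcp_pos: [0.5387, 0.0676, 0.2228]
tool_rot: [[0.002, 1.0, 0.0], [1.0, -0.002, -0.0], [-0.0, 0.0, -1.0]]
force: [1.0, -0.0, -0.1]
gripper_width: 0.0644
gripper_force: 0.0
28.625 [0.5387 0.0676 0.2228] [[0.002, 1.0, 0.0], [1.0, -0.002, -0.0], [-0.0, 0.0, -1.0]] [-2.   8.4 93.4 -0.  78.2 -1.8]
ring0 0.94 [233.  27.  46.  49.] topz 0.0191 mid [0.5374 0.1915] [0.044 0.044] circ 537.7 191.7 23.8
cap 0.72 [149. 198.  41.  41.] topz 0.0433 mid [0.4291 0.0042] [0.037 0.037] circ 429.0 3.7 19.9
new_drum 0.58 [236. 346.  21.   9.] topz 0.027 mid [ 0.5224 -0.2115] [0.024 0.008] circ 522.4 -213.0 12.8
new_drum 0.52 [273. 170. 126. 117.] topz 0.0595 mid [ 0.6246 -0.0062] [0.13  0.131] circ 625.1 -6.3 90.8
scene
new_drum 0.81 [200. 131.  19.  20.] [ 0.472 -0.283  0.01 ] [ 0.542 -0.206  0.071]
cap 0.69 [274. 162.  10.  20.] [ 0.414 -0.01   0.003] [0.45  0.024 0.043]
worn_drum 0.51 [221. 191.  14.  21.] [ 0.614 -0.025  0.004] [0.648 0.013 0.066]
side
new_drum 0.63 [250. 252.  20.  29.] [ 0.494 -0.255  0.015] [ 0.536 -0.219  0.071]
cap 0.68 [193. 218.  14.  19.] [ 0.409 -0.019  0.004] [0.445 0.016 0.046]
cap 0.39 [270. 162.  27.  32.] [0.716 0.119 0.002] [0.791 0.223 0.091]
worn_drum 0.57 [263. 203.  10.  17.] [ 0.606 -0.029  0.025] [0.639 0.005 0.069]
```

View pics/w7.png

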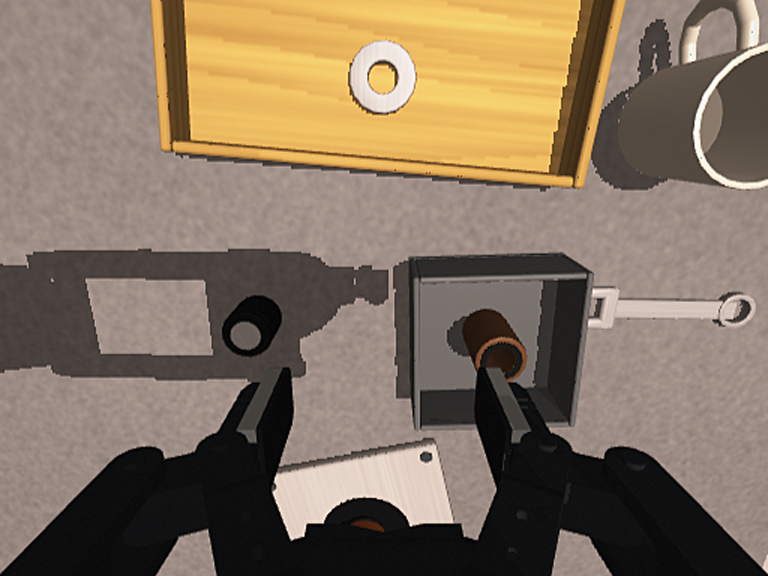

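The ring lies alone in the crate (382,77), and the new drum is seated (top reads about 0.070). Now the ring.

```bash

python3 -m handwheel '[{"dx":6.1,"dy":0,"dz":0,"rx":0,"ry":0,"rz":0},{"dx":6.1,"dy":0,"dz":0,"rx":0,"ry":0,"rz":0},{"dx":0,"dy":0,"dz":5,"rx":0,"ry":0,"rz":0},{"dx":0,"dy":0,"dz":5,"rx":0,"ry":0,"rz":0},{"dx":0,"dy":0,"dz":5,"rx":0,"ry":0,"rz":0}]'
python3 -m handwheel '[{"dx":0,"dy":0,"dz":2,"rx":0,"ry":0,"rz":0},{"dx":0,"dy":0,"dz":1,"rx":0,"ry":0,"rz":0},{"dx":0,"dy":0,"dz":0,"rx":0,"ry":0,"rz":0},{"dx":0,"dy":0,"dz":0,"rx":0,"ry":0,"rz":0},{"dx":0,"dy":0,"dz":0,"rx":0,"ry":0,"rz":0}]'
```

```text
time: 29.85
tcp_pos: [0.5387, 0.1916, 0.0717]
tool_rot: [[-0.001, 1.0, 0.001], [1.0, 0.001, 0.0], [0.0, 0.001, -1.0]]
force: [1.0, 0.3, -0.2]
gripper_width: 0.0642
gripper_force: 0.0
time: 30.48
tcp_pos: [0.5397, 0.1913, 0.0443]
tool_rot: [[0.0, 1.0, 0.003], [1.0, -0.0, 0.001], [0.001, 0.003, -1.0]]
force: [-0.3, 0.8, 0.9]
gripper_width: 0.0642
gripper_force: 0.0
```

```bash

python3 -m handwheel '[{"dx":0,"dy":-0.15,"dz":1.2,"rx":0,"ry":0,"rz":0},{"dx":0,"dy":0,"dz":1.2,"rx":0,"ry":0,"rz":0},{"dx":0,"dy":0,"dz":1.1,"rx":0,"ry":0,"rz":0},{"dx":0,"dy":0,"dz":0,"rx":0,"ry":0,"rz":0},{"dx":0,"dy":0,"dz":0,"rx":0,"ry":0,"rz":0}]'
python3 -m handwheel '[{"dx":0,"dy":0,"dz":0,"rx":0,"ry":0,"rz":0},{"dx":0,"dy":0,"dz":0,"rx":0,"ry":0,"rz":0},{"dx":0,"dy":0,"dz":0,"rx":0,"ry":0,"rz":0},{"dx":0,"dy":0,"dz":0,"rx":0,"ry":0,"rz":0},{"dx":0,"dy":0,"dz":0,"rx":0,"ry":0,"rz":0}]' 0.4 40
```

```text
time: 31.1
tcp_pos: [0.5371, 0.191, 0.0077]
tool_rot: [[0.0, 1.0, -0.0], [1.0, -0.0, -0.0], [-0.0, -0.0, -1.0]]
force: [-0.0, -0.1, -0.1]
gripper_width: 0.0643
gripper_force: 0.0
time: 31.72
tcp_pos: [0.5379, 0.1912, 0.0087]
tool_rot: [[0.0, 1.0, 0.002], [1.0, -0.0, 0.0], [0.0, 0.002, -1.0]]
force: [0.7, -0.3, 5.4]
gripper_width: 0.0453
gripper_force: 41.5
```

```bash

python3 -m handwheel '[{"dx":0,"dy":0,"dz":-1,"rx":0,"ry":0,"rz":0},{"dx":0,"dy":0,"dz":-3,"rx":0,"ry":0,"rz":0},{"dx":0,"dy":0,"dz":-5,"rx":0,"ry":0,"rz":0},{"dx":0,"dy":0,"dz":-5,"rx":0,"ry":0,"rz":0},{"dx":0,"dy":0,"dz":-5,"rx":0,"ry":0,"rz":0}]'
python3 -m handwheel '[{"dx":-6,"dy":0,"dz":0,"rx":0,"ry":0,"rz":0},{"dx":-6,"dy":0,"dz":0,"rx":0,"ry":0,"rz":0},{"dx":-6,"dy":-0.5,"dz":0,"rx":0,"ry":0,"rz":0},{"dx":-6,"dy":-0.5,"dz":0,"rx":0,"ry":0,"rz":0},{"dx":-6,"dy":-0.5,"dz":0,"rx":0,"ry":0,"rz":0}]'
python3 -m handwheel '[{"dx":-6,"dy":-0.4,"dz":0,"rx":0,"ry":0,"rz":0},{"dx":-6.2,"dy":0,"dz":0,"rx":0,"ry":0,"rz":0},{"dx":0,"dy":0,"dz":0,"rx":0,"ry":0,"rz":0},{"dx":0,"dy":0,"dz":0,"rx":0,"ry":0,"rz":0},{"dx":0,"dy":0,"dz":0,"rx":0,"ry":0,"rz":0}]'
python3 - <<'E'
from h import *
s=monitor.get_state();print(s['tcp_pos'],s['gripper_width'])
c=cap('wrist');save(c,'w8.png',(150,130,362,384),2.3);W=cloud(c)
P=(W-np.array(s['tcp_pos']))@np.array(s['tool_rot']).reshape(3,3)
for m in trace('ring0','wrist'):
    p=P[m['mask']];p=p[np.abs(p[:,2])<.03];print(m['conf'],np.round(m['rect']),[np.percentile(p,q,0).round(4) for q in(2,50,98)] if len(p) else '')
E
```

```text
time: 32.35
tcp_pos: [0.5361, 0.1909, 0.1989]
tool_rot: [[-0.0, 1.0, -0.002], [1.0, 0.0, -0.0], [-0.0, -0.002, -1.0]]
force: [0.6, -1.0, -0.9]
gripper_width: 0.0451
gripper_force: 41.2
time: 32.98
tcp_pos: [0.521, -0.1105, 0.1975]
tool_rot: [[-0.0, 1.0, -0.001], [1.0, 0.0, 0.0], [0.0, -0.001, -1.0]]
force: [0.2, 0.2, -0.9]
gripper_width: 0.0452
gripper_force: 41.2
time: 33.6
tcp_pos: [0.5178, -0.2293, 0.1975]
tool_rot: [[-0.002, 1.0, -0.001], [1.0, 0.002, 0.001], [0.001, -0.001, -1.0]]
force: [0.6, -0.3, -0.3]
gripper_width: 0.045
gripper_force: 41.2
[ 0.51781862 -0.22928115  0.19745041] 0.044983493149766275
0.66 [213. 218.  87.  82.] [array([-0.0198, -0.0217, -0.0104]), array([ 0.0037, -0.001 , -0.0092]), array([ 0.0238,  0.0202, -0.0022])]
```

View pics/w8.png

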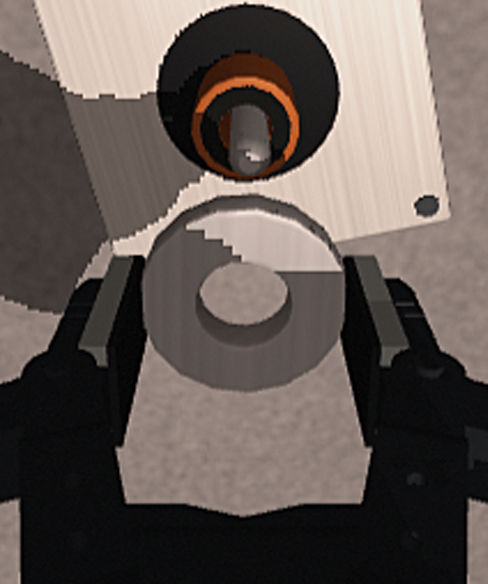

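The ring is held level (245,290 in the crop), with the spindle and new drum behind it at (248,130).

```bash

python3 -m handwheel '[{"dx":-0.25,"dy":0.1,"dz":0,"rx":0,"ry":0,"rz":0},{"dx":0,"dy":0,"dz":3,"rx":0,"ry":0,"rz":0},{"dx":0,"dy":0,"dz":3,"rx":0,"ry":0,"rz":0},{"dx":0,"dy":0,"dz":0,"rx":0,"ry":0,"rz":0},{"dx":0,"dy":0,"dz":0,"rx":0,"ry":0,"rz":0}]'
python3 -m handwheel '[{"dx":0,"dy":0,"dz":1,"rx":0,"ry":0,"rz":0},{"dx":0,"dy":0,"dz":1,"rx":0,"ry":0,"rz":0},{"dx":0,"dy":0,"dz":1,"rx":0,"ry":0,"rz":0},{"dx":0,"dy":0,"dz":0,"rx":0,"ry":0,"rz":0},{"dx":0,"dy":0,"dz":0,"rx":0,"ry":0,"rz":0}]'
```

```text
time: 34.33
tcp_pos: [0.5198, -0.2337, 0.1389]
tool_rot: [[-0.0, 1.0, 0.001], [1.0, 0.0, -0.001], [-0.001, 0.001, -1.0]]
force: [0.3, 0.5, -0.2]
gripper_width: 0.0454
gripper_force: 41.3
time: 34.95
tcp_pos: [0.5191, -0.2335, 0.1078]
tool_rot: [[0.0, 1.0, 0.0], [1.0, -0.0, -0.0], [-0.0, 0.0, -1.0]]
force: [-0.3, 0.8, -1.1]
gripper_width: 0.0451
gripper_force: 41.3
```

```bash

python3 -m handwheel '[{"dx":0.1,"dy":0,"dz":1,"rx":0,"ry":0,"rz":0},{"dx":0,"dy":0,"dz":1,"rx":0,"ry":0,"rz":0},{"dx":0,"dy":0,"dz":1,"rx":0,"ry":0,"rz":0},{"dx":0,"dy":0,"dz":0.5,"rx":0,"ry":0,"rz":0},{"dx":0,"dy":0,"dz":0,"rx":0,"ry":0,"rz":0}]'
python3 -m handwheel '[{"dx":0,"dy":0,"dz":0.1,"rx":0,"ry":0,"rz":0},{"dx":0,"dy":0,"dz":0,"rx":0,"ry":0,"rz":0},{"dx":0,"dy":0,"dz":0.1,"rx":0,"ry":0,"rz":0},{"dx":0,"dy":0,"dz":0,"rx":0,"ry":0,"rz":0},{"dx":0,"dy":0,"dz":0,"rx":0,"ry":0,"rz":0}]'
```

```text
time: 35.58
tcp_pos: [0.5186, -0.2322, 0.0721]
tool_rot: [[0.0, 1.0, -0.001], [1.0, -0.0, 0.001], [0.001, -0.001, -1.0]]
force: [0.7, 0.9, -1.1]
gripper_width: 0.0455
gripper_force: 41.3
time: 36.2
tcp_pos: [0.5191, -0.2324, 0.0709]
tool_rot: [[-0.0, 1.0, 0.0], [1.0, 0.0, -0.0], [-0.0, 0.0, -1.0]]
force: [-0.3, 0.6, -0.7]
gripper_width: 0.045
gripper_force: 41.3
```

```bash

python3 -m handwheel '[{"dx":0,"dy":0,"dz":0.1,"rx":0,"ry":0,"rz":0},{"dx":0,"dy":0,"dz":0,"rx":0,"ry":0,"rz":0},{"dx":0,"dy":0,"dz":-1,"rx":0,"ry":0,"rz":0},{"dx":0,"dy":0,"dz":-5,"rx":0,"ry":0,"rz":0},{"dx":0,"dy":0,"dz":-6,"rx":0,"ry":0,"rz":0}]' 0.75
python3 -m handwheel '[{"dx":0,"dy":0,"dz":-2,"rx":0,"ry":0,"rz":0},{"dx":4,"dy":-3,"dz":0,"rx":0,"ry":0,"rz":0},{"dx":4,"dy":-3,"dz":0,"rx":0,"ry":0,"rz":0},{"dx":4,"dy":-3,"dz":0,"rx":0,"ry":0,"rz":0},{"dx":0,"dy":0,"dz":0,"rx":0,"ry":0,"rz":0}]'
python3 look.py w9.png cap ring0 new_drum
```

```text
time: 36.83
tcp_pos: [0.5181, -0.2319, 0.1904]
tool_rot: [[0.0, 1.0, -0.002], [1.0, -0.0, 0.002], [0.002, -0.002, -1.0]]
force: [1.2, -0.4, 0.8]
gripper_width: 0.0636
gripper_force: 0.0
time: 37.45
tcp_pos: [0.4269, -0.11, 0.2099]
tool_rot: [[-0.003, 1.0, -0.001], [1.0, 0.003, 0.001], [0.001, -0.001, -1.0]]
force: [0.4, -0.5, 0.3]
gripper_width: 0.064
gripper_force: 0.0
37.45 [ 0.4269 -0.11    0.2099] [[-0.003, 1.0, -0.001], [1.0, 0.003, 0.001], [0.001, -0.001, -1.0]] [-25.7  -3.8 107.6   0.   76.2 -25.9]
cap 0.88 [239.  35.  40.  47.] topz 0.0436 mid [0.4282 0.0029] [0.036 0.037] circ 428.0 3.1 19.7
ring0 0.37 [318. 289.   5.  12.] topz 0.0786 mid [ 0.4974 -0.2374] [0.006 0.016] circ 497.5 -237.3 8.9
new_drum 0.79 [307. 247.  38.  36.] topz 0.2164 mid [ 0.4583 -0.1092] [0.001 0.01 ] circ 458.2 -109.4 5.6
```

View pics/w9.png

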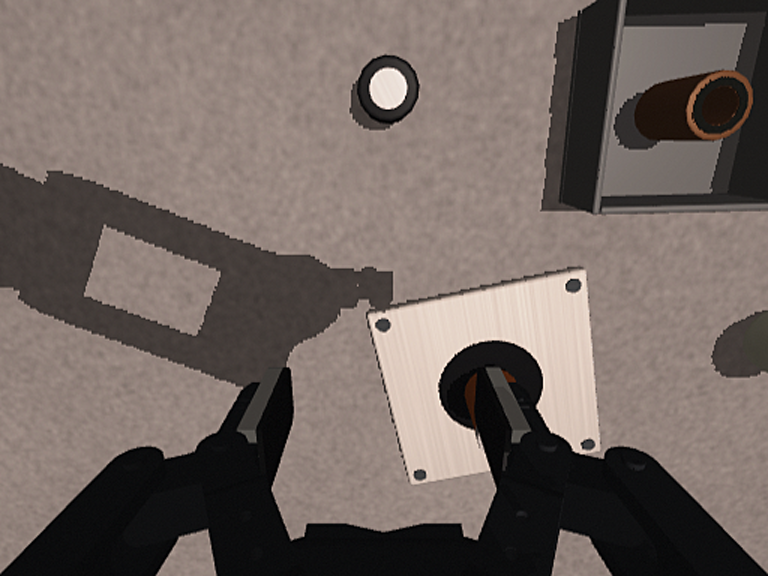

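The cap still stands upright (388,88), and the ring's top reads 0.0786, which is seated. Now the cap.

```bash

python3 -m handwheel '[{"dx":5.6,"dy":0.1,"dz":0,"rx":0,"ry":0,"rz":0},{"dx":5.7,"dy":0,"dz":0,"rx":0,"ry":0,"rz":0},{"dx":0,"dy":0,"dz":5,"rx":0,"ry":0,"rz":0},{"dx":0,"dy":0,"dz":5,"rx":0,"ry":0,"rz":0},{"dx":0,"dy":0,"dz":2,"rx":0,"ry":0,"rz":0}]'
python3 -m handwheel '[{"dx":0,"dy":0,"dz":0,"rx":0,"ry":0,"rz":0},{"dx":0,"dy":0,"dz":0,"rx":0,"ry":0,"rz":0},{"dx":0,"dy":0,"dz":0,"rx":0,"ry":0,"rz":0},{"dx":0,"dy":0,"dz":0,"rx":0,"ry":0,"rz":0},{"dx":0,"dy":0,"dz":0,"rx":0,"ry":0,"rz":0}]'
```

```text
time: 38.28
tcp_pos: [0.4288, 0.0005, 0.087]
tool_rot: [[0.0, 1.0, -0.005], [1.0, -0.0, 0.001], [0.001, -0.005, -1.0]]
force: [0.8, 0.5, -0.4]
gripper_width: 0.0643
gripper_force: 0.0
time: 38.9
tcp_pos: [0.4304, 0.0005, 0.0904]
tool_rot: [[-0.0, 1.0, 0.001], [1.0, 0.0, -0.0], [-0.0, 0.001, -1.0]]
force: [0.2, 0.8, -0.4]
gripper_width: 0.0639
gripper_force: 0.0
```

```bash

python3 -m handwheel '[{"dx":0.25,"dy":-0.2,"dz":2,"rx":0,"ry":0,"rz":0},{"dx":0,"dy":0,"dz":3,"rx":0,"ry":0,"rz":0},{"dx":0,"dy":0,"dz":2,"rx":0,"ry":0,"rz":0},{"dx":0,"dy":0,"dz":0.8,"rx":0,"ry":0,"rz":0},{"dx":0,"dy":0,"dz":0,"rx":0,"ry":0,"rz":0}]'
python3 -m handwheel '[{"dx":0,"dy":0,"dz":0,"rx":0,"ry":0,"rz":0},{"dx":0,"dy":0,"dz":0,"rx":0,"ry":0,"rz":0},{"dx":0,"dy":0,"dz":0,"rx":0,"ry":0,"rz":0},{"dx":0,"dy":0,"dz":0,"rx":0,"ry":0,"rz":0},{"dx":0,"dy":0,"dz":0,"rx":0,"ry":0,"rz":0}]' 0.3 40
python3 -m handwheel '[{"dx":0,"dy":0,"dz":-1,"rx":0,"ry":0,"rz":0},{"dx":0,"dy":0,"dz":-4,"rx":0,"ry":0,"rz":0},{"dx":0,"dy":0,"dz":-5,"rx":0,"ry":0,"rz":0},{"dx":0,"dy":0,"dz":-5,"rx":0,"ry":0,"rz":0},{"dx":0,"dy":0,"dz":-3,"rx":0,"ry":0,"rz":0}]'
```

```text
time: 39.52
tcp_pos: [0.4279, 0.0031, 0.0117]
tool_rot: [[-0.0, 1.0, -0.001], [1.0, 0.0, 0.0], [0.0, -0.001, -1.0]]
force: [-1.0, 0.1, 0.5]
gripper_width: 0.0642
gripper_force: 0.0
time: 40.15
tcp_pos: [0.4293, 0.0028, 0.013]
tool_rot: [[-0.0, 1.0, 0.002], [1.0, 0.0, -0.0], [-0.0, 0.002, -1.0]]
force: [-1.3, 0.4, 6.6]
gripper_width: 0.039
gripper_force: 40.4
time: 40.78
tcp_pos: [0.4289, 0.0029, 0.195]
tool_rot: [[-0.0, 1.0, 0.004], [1.0, 0.0, -0.001], [-0.001, 0.004, -1.0]]
force: [0.6, -0.7, -1.4]
gripper_width: 0.039
gripper_force: 40.6
```

```bash

python3 -m handwheel '[{"dx":-5,"dy":2,"dz":0,"rx":0,"ry":0,"rz":0},{"dx":-5,"dy":2,"dz":0,"rx":0,"ry":0,"rz":0},{"dx":-5,"dy":2,"dz":0,"rx":0,"ry":0,"rz":0},{"dx":-5,"dy":2,"dz":0,"rx":0,"ry":0,"rz":0},{"dx":-3.4,"dy":1,"dz":0,"rx":0,"ry":0,"rz":0}]'
python3 -m handwheel '[{"dx":0,"dy":0,"dz":0,"rx":0,"ry":0,"rz":0},{"dx":0,"dy":0,"dz":1,"rx":0,"ry":0,"rz":0},{"dx":0,"dy":0,"dz":2,"rx":0,"ry":0,"rz":0},{"dx":0,"dy":0,"dz":1,"rx":0,"ry":0,"rz":0},{"dx":0,"dy":0,"dz":0,"rx":0,"ry":0,"rz":0}]'
```

```text
time: 41.4
tcp_pos: [0.5183, -0.2331, 0.192]
tool_rot: [[0.001, 1.0, 0.0], [1.0, -0.001, -0.0], [-0.0, 0.0, -1.0]]
force: [0.3, 0.3, -0.7]
gripper_width: 0.0387
gripper_force: 40.6
time: 42.02
tcp_pos: [0.517, -0.2294, 0.1505]
tool_rot: [[-0.001, 1.0, -0.003], [1.0, 0.001, 0.002], [0.002, -0.003, -1.0]]
force: [0.2, 0.2, -1.0]
gripper_width: 0.0391
gripper_force: 40.6
```

```bash

python3 -m handwheel '[{"dx":-0.15,"dy":0.15,"dz":0,"rx":0,"ry":0,"rz":0},{"dx":0,"dy":0,"dz":1.5,"rx":0,"ry":0,"rz":0},{"dx":0,"dy":0,"dz":1.5,"rx":0,"ry":0,"rz":0},{"dx":0,"dy":0,"dz":1,"rx":0,"ry":0,"rz":0},{"dx":0,"dy":0,"dz":0,"rx":0,"ry":0,"rz":0}]'
python3 -m handwheel '[{"dx":0,"dy":0,"dz":1,"rx":0,"ry":0,"rz":0},{"dx":0,"dy":0,"dz":0.5,"rx":0,"ry":0,"rz":0},{"dx":0,"dy":0,"dz":0.2,"rx":0,"ry":0,"rz":0},{"dx":0,"dy":0,"dz":0,"rx":0,"ry":0,"rz":0},{"dx":0,"dy":0,"dz":0,"rx":0,"ry":0,"rz":0}]'
```

```text
time: 42.65
tcp_pos: [0.5184, -0.2318, 0.11]
tool_rot: [[0.0, 1.0, -0.003], [1.0, -0.0, 0.002], [0.002, -0.003, -1.0]]
force: [0.4, 0.7, -0.1]
gripper_width: 0.0387
gripper_force: 40.6
time: 43.28
tcp_pos: [0.5198, -0.2326, 0.0952]
tool_rot: [[0.0, 1.0, 0.001], [1.0, -0.0, -0.0], [-0.0, 0.001, -1.0]]
force: [0.1, -0.0, -0.8]
gripper_width: 0.039
gripper_force: 40.6
```

```bash

python3 -m handwheel '[{"dx":0,"dy":0,"dz":0.2,"rx":0,"ry":0,"rz":0},{"dx":0,"dy":0,"dz":0.1,"rx":0,"ry":0,"rz":0},{"dx":0,"dy":0,"dz":0,"rx":0,"ry":0,"rz":0},{"dx":0,"dy":0,"dz":0,"rx":0,"ry":0,"rz":0},{"dx":0,"dy":0,"dz":0,"rx":0,"ry":0,"rz":0}]'
python3 -m handwheel '[{"dx":0,"dy":0,"dz":0,"rx":0,"ry":0,"rz":0},{"dx":0,"dy":0,"dz":0,"rx":0,"ry":0,"rz":0},{"dx":0,"dy":0,"dz":-1,"rx":0,"ry":0,"rz":0},{"dx":0,"dy":0,"dz":-5,"rx":0,"ry":0,"rz":0},{"dx":0,"dy":0,"dz":-6,"rx":0,"ry":0,"rz":0}]' 0.8
python3 -m handwheel '[{"dx":0,"dy":0,"dz":-4,"rx":0,"ry":0,"rz":0},{"dx":-4,"dy":0,"dz":0,"rx":0,"ry":0,"rz":0},{"dx":-4,"dy":0,"dz":0,"rx":0,"ry":0,"rz":0},{"dx":0,"dy":0,"dz":0,"rx":0,"ry":0,"rz":0},{"dx":0,"dy":0,"dz":0,"rx":0,"ry":0,"rz":0}]'
python3 look.py w10.png cap ring0
python3 - <<'E'
from h import *
c=cap('side');save(c,'s10.png',(160,140,352,310),4)
E
```

```text
time: 43.9
tcp_pos: [0.5196, -0.2324, 0.0919]
tool_rot: [[0.0, 1.0, 0.0], [1.0, -0.0, 0.0], [0.0, 0.0, -1.0]]
force: [-0.1, 0.5, -0.6]
gripper_width: 0.0387
gripper_force: 40.6
time: 44.52
tcp_pos: [0.5187, -0.2319, 0.2124]
tool_rot: [[0.0, 1.0, -0.002], [1.0, -0.0, 0.002], [0.002, -0.002, -1.0]]
force: [0.9, 0.1, -0.4]
gripper_width: 0.0688
gripper_force: 0.0
time: 45.15
tcp_pos: [0.5195, -0.3121, 0.2521]
tool_rot: [[0.0, 1.0, 0.0], [1.0, -0.0, 0.001], [0.001, 0.0, -1.0]]
force: [0.5, 0.7, 0.4]
gripper_width: 0.0684
gripper_force: 0.0
45.15 [ 0.5195 -0.3121  0.2521] [[0.0, 1.0, 0.0], [1.0, -0.0, 0.001], [0.001, 0.0, -1.0]] [-39.2  14.7  82.3   0.   83.  -39.2]
cap 0.56 [235.  73.  46.  47.] topz 0.1215 mid [ 0.5188 -0.232 ] [0.036 0.036] circ 518.9 -232.0 19.5
```

View pics/s10.png

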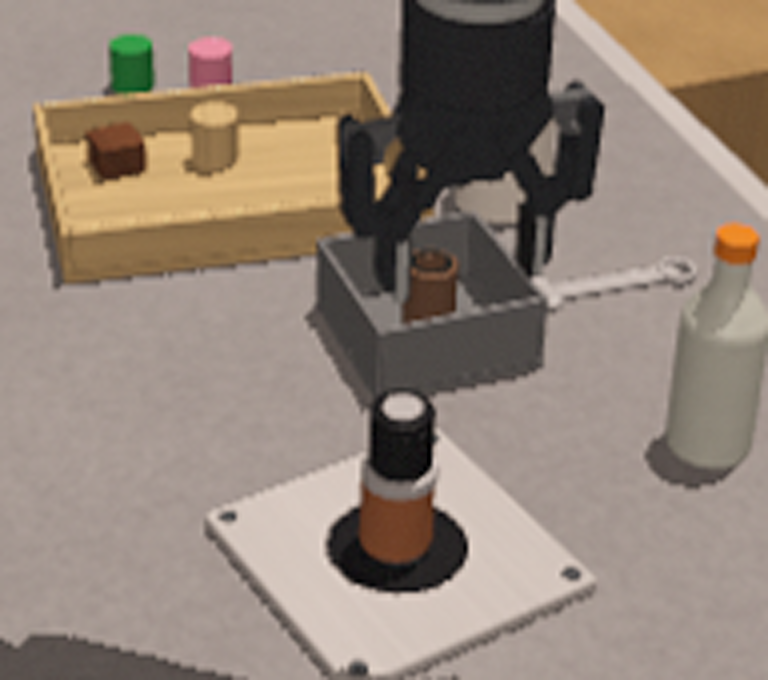

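View pics/w10.png

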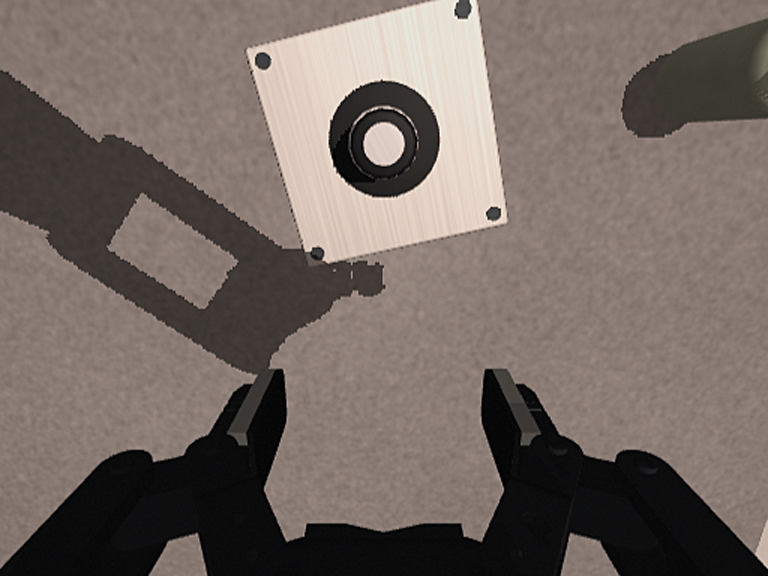

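The side view shows drum, ring and cap stacked upright on the spindle (400,490), the worn drum in the box (432,285) and the offcuts still in the crate. The cap's top reads 0.1215, against 0.120 for full seating plus the usual 1.5 mm bias. The wrist view shows the cap centred (385,143).

```bash
python3 -c "
from plant import workorder
print(workorder.job_done())"
```

```text
the job is handed in; nothing more can be done
None
```

The job is handed in: the worn drum is in the waste box, and the new drum, the one ring in the crate and the cap are seated on the spindle, with no sign in the pictures of anything else being disturbed.

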